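# Clear the deck and free the bayonet filter cover

### The arm

A 6-joint arm with a two-finger parallel gripper is mounted at the origin on a cart in front of the work surface, level with it; the furniture and walls round the work are solid. World frame = base frame: x ahead of the robot, y to its left, z up, the work surface at z = 0. Lengths are in m, angles in rad, forces in N, time in s.
With the tool pointing down it reaches from about 0.25 to 0.725 m from the base axis. Payload 4 kg.
Tool frame: the origin (TCP) lies at the very end of the fingers, on their centre line; the grasp point (between the pads) lies 19 mm behind it; x points along the fingers, y is the direction in which the jaws open and shut, and the axes are right-handed (so a half turn about x gives the same grasp; the last joint's range is limited). The gripper opens to 85 mm and grips with 20 to 120 N. Pads are 22 mm wide; open, the fingers measure 114 mm over their backs; the gripper's body (76 mm by 85 mm) begins 54 mm behind the grasp point. The pads swing forward as they close: fully open they stand 13 mm farther back than shut.
Start: joints at [1.139, 0.241, 0.005, 1.335, 0, 1.571], TCP at [0.209, 0.454, 0.231] pointing down, gripper open.
Joint ranges: [-2.72, 2.72], [-1.05, 1.87], [-1.09, 1.28], [-1.99, 2.15], [-1.42, 1.44], [-3.14, 3.14]. Speed limits (rad/s): [2.79, 2.79, 3.14, 3.14, 3.14, 3.14].

### API

Orientations are given as a unit quaternion [x, y, z, w].
In Python, from workcell import get_obs, camera, job_done gives the robot as it stands. The module is installed in compiled form; this text tells all that it offers.
- The arm moves only by the tool arm_command, never from a script. Its argument "motion" is a list of rows, each an object of numbers: "x", "y", "z": the shift along the tool's x, y, z in m; "roll": the turn about the tool's x in rad; "fingers": the opening, from 0 (shut) to 1 (fully open). A call has 1 to 20 rows; each row shifts and turns the pose as measured when the row begins, along the tool's axes as they then stand; what a row does not reach is not made up. A row lasts 1/12 s, in which the tool goes at most 41.7 mm and 7.16 degrees, less where a joint would pass 70% of its speed; a pose out of reach is approached as far as the arm can. A call is refused whole if a number of a shift passes 0.0417 or a number of a turn 0.125, either way. A call with a gripper value outside its range is refused whole. The fingers move at their own pace and stop on an object; the grip force is fixed at half the most. Time passes only in rows, so rows that do not move let the fingers close. It gives the time, the measured TCP pose, the force and the opening at its end, in the units of the state.
- get_obs(): the state, without advancing time (a new reading comes with each control period).
- camera(name): name is "scene" or "top"; returns a dict with "frame" (480x640x3 uint8, red, green, blue), "intrinsics" (3x3 intrinsics, pixels), "rvec" (rotation vector, rad) and "tvec" (3), from world to camera coordinates, as OpenCV has them. Camera axes: x right, y down, z forward; pixel columns grow to the right and rows downward; lengths in m; the calibration is good to about 2 mm. A picture is of the moment at which its call begins. There is no depth.
- job_done(): hands the job in, once; it reports no verdict.
The state is a dict: "clock": time; "joint_pos": joint angles; "joint_vel": joint speeds; "tau": joint torques, N m; "eef_pos": TCP position; "tool_rot": TCP orientation; "ft_force": force on the tool from outside, world axes, zero at the start; "ft_torque": the same for the moment, N m; "grip_width": finger opening in m.
Only numpy, scipy, OpenCV 4.12 (cv2) and the standard library are available. Lean on these libraries where they do the work, as an engineer would, in place of code of your own. Each camera call takes 0.05 s, during which the arm holds its last target.

### The job

The black case was left lying across the filter cover. Without lifting it, slide the case along the deck until all of it lies on the ribbed rubber mat; only then take the orange handle, press the cover well down against its spring and, holding it down, turn it anticlockwise (seen from above) about a quarter turn to its stop, and let it spring up free of its lugs. Leave the bottle, the spanner and the steel bush where they are.

Things in the scene. Friction and masses are not known exactly. Their poses are not given: they have to be found in the camera images.
- filter_unit: low green and grey filter housing, fixed to the desk, 230 x 115 x 50 mm. Origin: on its round cover's axis, at desk level; x along its length away from the robot (yaw within 8 degrees), y to the left, z up. Flat deck at z = 50 mm, x -72 to 158, y -44 to 71; rim 5 mm thick, 8 mm high along the left side (+y) and the far end only. Spigots there stick out 16 mm below the deck.
- mat_mid (a point): centre of the black ribbed rubber mat on the far part of the deck, 112 mm (along the unit's x, from 38 to 150 mm) x 104 mm (y from -40 to 64 mm), 1 mm thin; same axes as the unit. The deck's rim stands close to it on the far and left sides (inner faces at unit x = 153 and y = 66 mm); the right side is open
- case_mid (a point): centre (half-way up) of the black and grey flat plastic case, 50 x 85 x 22 mm, about 0.15 kg, loose on the deck; its y is its long axis, z up. At the start its length lies along the unit's x (within 3 degrees) and its centre about 38 mm to the unit's +y side of the cover axis: it overlaps the cover and keeps the handle from turning, as the rim is close behind it
- handle (a point): centre of the orange bar handle (62 mm long, 10 thick, 27 high) on the dark steel cover (diameter 63 mm, its top 1 mm below the deck, in a 66 mm opening). On the cover's axis, 13.5 mm above the cover's top, 62 mm above the desk when locked; x along the bar, z up. Locked, the bar lies along the unit's x, its near end at the red dot; freed, at the green dot
- cover (a joint): turn of the cover, rad: 0 locked, grows anticlockwise seen from above, stop at 1.35. Locked, a tooth holds it (do not force it): it turns only while pressed down by 4.5 mm or more, and has to be held down until about 0.7 rad; from about 1.15 rad on it is free to rise
- cover_lift (a joint): height of the cover, m: 0 locked at rest, negative when pressed (stop at -0.009), +0.010 when it has sprung up free. The spring pushes up with about 7 N (net of its weight) at 0 and 10 N at the lower stop
- bottle_mid (a point): bystander: cream oil bottle with a red spout, 49 mm in diameter, 176 mm high, standing on the desk to the right of the unit; point 56 mm up on its axis
- spanner_mid (a point): bystander: open-ended steel spanner, 183 x 37 x 7 mm, lying flat near the desk's front edge, length along its y; point at its centre
- bush_mid (a point): bystander: beige steel bush, 36 mm in diameter and 36 mm high, standing on the desk to the right of the unit; point at its centre
Mind the look-alikes: they are no part of the job. There is more than one size of the part that bears case_mid; the job needs the larger.

How it is judged:
On the way:
1. the case lies wholly on the rubber mat while the cover is still locked (x of case_mid in the frame of filter_unit above 0.076 m and y of case_mid in the frame of filter_unit between -0.019 and 0.044 m and value of joint cover below 0.15 rad and value of joint cover_lift below 0.003 m), for 0.2 s.
At the end, for the whole second after the job is handed in: the case lies flat and at rest on the rubber mat, all of it past the near edge and inside the side edges of the mat (to within 4 mm), and the cover is turned by more than 1.1 rad and stands at least 7 mm above its locked height (x of case_mid in the frame of filter_unit between 0.076 and 0.125 m and y of case_mid in the frame of filter_unit between -0.019 and 0.044 m and angle between case_mid's own z axis and vertical below 0.08 rad and linear speed of pin_case below 0.02 m/s and value of joint cover above 1.1 rad and value of joint cover_lift above 0.007 m); the robot touches nothing.
It fails at once if the case is lifted off the deck (its centre more than 12 mm above where it rests) (z of case_mid in the frame of filter_unit above 0.073 m).
It fails at once if the oil bottle is moved by more than 20 mm (distance of bottle_mid from where it was at the start of the episode above 0.02 m).
It fails at once if the spanner is moved by more than 20 mm (distance of spanner_mid from where it was at the start of the episode above 0.02 m).
It fails at once if the steel bush is moved by more than 20 mm (distance of bush_mid from where it was at the start of the episode above 0.02 m).
It fails at once if the cover is forced against its tooth (turned 0.12 to 0.55 rad) without being held down (value of joint cover between 0.12 and 0.55 rad and value of joint cover_lift above -0.003 m).
It also fails if it takes over 48 s, if anything falls off the work surface, if the arm or the gripper's body presses on something with over 40 N, if the wrist force passes 120 N, or if a joint passes its speed limit or range.

## Working session

There is one attempt and no reset: what is moved stays moved. The work goes in short steps, Python scripts to look and compute and a tool call to move; the robot and the scene stay as the last step left them, time stands still between calls to the robot, and variables do not carry over. Pictures are saved under pics/ and viewed, and the job is handed in when it is done.

Besides the shell and the picture viewer there is one more tool, called as name(argument=value, ...), one argument or row to a line, values as JSON. arm_command: Moves the arm, as the interface text tells. Its arguments: {"type":"object","properties":{"motion":{"type":"array","items":{"type":"object","properties":{"x":{"type":"number"},"y":{"type":"number"},"z":{"type":"number"},"roll":{"type":"number"},"fingers":{"type":"number"}}}}},"required":["motion"]}

```bash
mkdir -p pics; cat > h.py <<'E'
import numpy as np, cv2
from workcell import get_obs, camera
def cam(n,save=None):
    c=camera(n); 
    if save: cv2.imwrite('pics/'+save,c['frame'][:,:,::-1])
    return c
def ray(c,u,v,z):
    K=np.array(c['intrinsics']);R,_=cv2.Rodrigues(np.array(c['rvec'],float));t=np.array(c['tvec'],float).ravel()
    o=-R.T@t; d=R.T@np.linalg.inv(K)@np.array([u,v,1.]); return o+d*(z-o[2])/d[2]
def proj(c,p):
    return cv2.projectPoints(np.array(p,float).reshape(-1,1,3),np.array(c['rvec'],float),np.array(c['tvec'],float),np.array(c['intrinsics'],float),None)[0].reshape(-1,2)
E
python3 - <<'E'
from h import *
import pickle
for n in('scene','top'):
    c=cam(n,n+'0.png');pickle.dump(c,open(n+'0.pkl','wb'))
    R,_=cv2.Rodrigues(np.array(c['rvec'],float));print(n,-R.T@np.array(c['tvec']).ravel(),R[2])
o=get_obs();print({k:np.round(v,3) for k,v in o.items()})
E
```

```text
scene [ 0.1166351  -0.56935926  0.43933938] [ 0.50432391  0.76599854 -0.39862718]
top [0.35994054 0.10356802 1.14270072] [ 0.21511861  0.0236844  -0.97630069]
{'clock': np.float64(0.1), 'joint_pos': array([ 1.139,  0.241,  0.004,  1.335, -0.   ,  1.571]), 'joint_vel': array([-0.   , -0.   ,  0.002,  0.   , -0.   , -0.002]), 'tau': array([-1.0000e-03, -3.7314e+01,  2.5301e+01,  1.1000e-02, -0.0000e+00,
        0.0000e+00]), 'eef_pos': array([0.209, 0.454, 0.23 ]), 'tool_rot': array([ 0.151,  0.691, -0.152,  0.691]), 'ft_force': array([-0.596, -0.712,  0.36 ]), 'ft_torque': array([-0.042, -0.012,  0.008]), 'grip_width': np.float64(0.085)}
```

View pics/scene0.png

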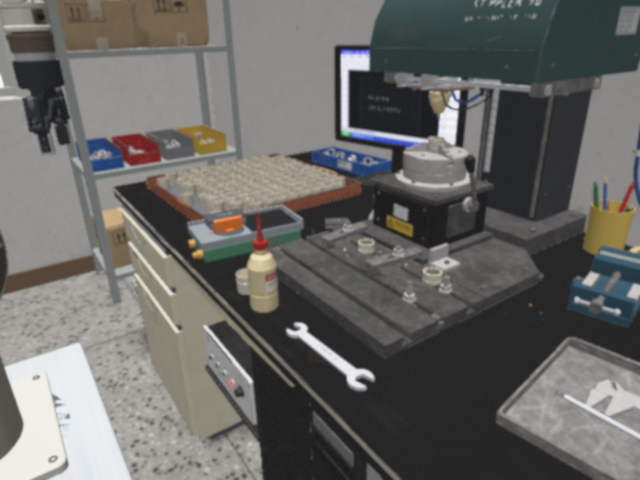

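View pics/top0.png

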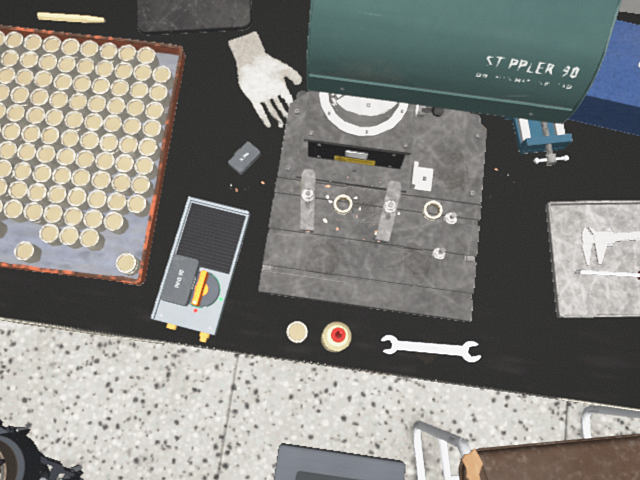

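The unit is at about (203,268) in the top view. There are two case candidates: the one on the deck beside the handle at about (180,280), and a smaller one on the desk at about (244,158). By the description I want the larger one on the deck. The orange bar is at (200,287), the bush at (297,331), the bottle at (336,336) and the spanner at (430,348).

```bash
python3 - <<'E'
from h import *
import pickle
c=pickle.load(open('top0.pkl','rb'));f=c['frame'][185:355,140:270,::-1]
cv2.imwrite('pics/crop_top.png',cv2.resize(f,None,fx=3.5,fy=3.5,interpolation=cv2.INTER_CUBIC))
s=pickle.load(open('scene0.pkl','rb'));f=s['frame'][190:320,170:320,::-1]
cv2.imwrite('pics/crop_scene.png',cv2.resize(f,None,fx=4,fy=4,interpolation=cv2.INTER_CUBIC))
E
```

```text
(no output)
```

View pics/crop_top.png

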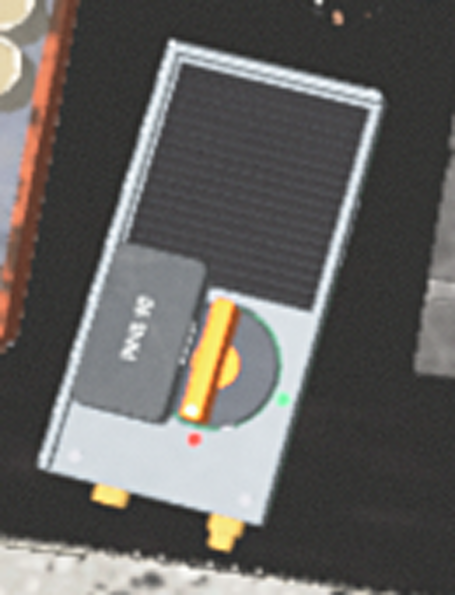

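View pics/crop_scene.png

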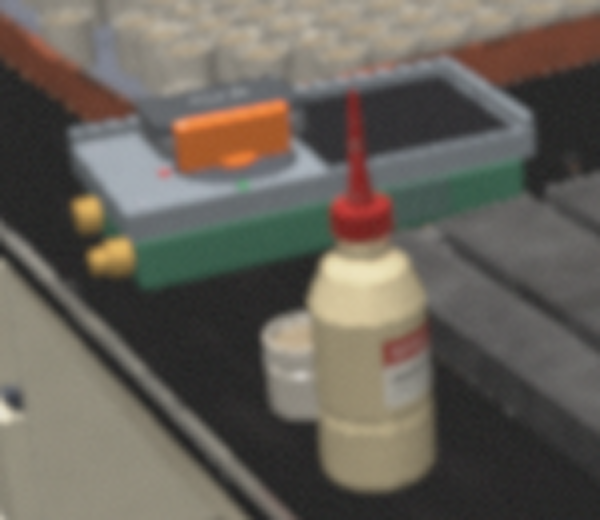

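```bash
python3 - <<'E'
from h import *
import pickle
c=pickle.load(open('top0.pkl','rb'));s=pickle.load(open('scene0.pkl','rb'))
def P(x,y,z):return ray(c,140+(x+.5)/3.5-.5,185+(y+.5)/3.5-.5,z)
A=[((265,523),.05,(-.072,-.044)),((40,468),.058,(-.072,.071)),((381,97),.058,(.158,-.044)),((172,41),.058,(.158,.071)),((314,310),.051,(.038,-.040))]
X=np.array([P(*p,z)[:2] for p,z,_ in A]);L=np.array([l for *_,l in A])
lc=L-L.mean(0);xc=X-X.mean(0)
th=np.arctan2((lc[:,0]*xc[:,1]-lc[:,1]*xc[:,0]).sum(),(lc*xc).sum());R=np.array([[np.cos(th),-np.sin(th)],[np.sin(th),np.cos(th)]])
o=X.mean(0)-R@L.mean(0);print('top th',np.degrees(th),o, 'res mm',np.round((X-(L@R.T+o))*1e3,1))
# handle in top
hsv=cv2.cvtColor(c['frame'],cv2.COLOR_RGB2HSV)[260:315,180:225]
m=cv2.inRange(hsv,(8,150,120),(25,255,255));
cnt=max(cv2.findContours(m,0,1)[0],key=cv2.contourArea)
print('handle rect',cv2.minAreaRect(cnt))
H=[P(226,300,.0755),P(196,418,.0755)]
print('handle ends unit',[R.T@(h[:2]-o) for h in H])
# case corners (z .072)
C=[P(*p,.072) for p in((124,243),(208,262),(160,424),(72,402))]
print('case unit',np.round([R.T@(h[:2]-o) for h in C],4), np.mean([R.T@(h[:2]-o) for h in C],0))
for n,p,l in(('red',(194,440),.05),('green',(283,400),.05)):print(n,R.T@(P(*p,l)[:2]-o))
# scene check
def S(x,y,z):return ray(s,170+(x+.5)/4-.5,190+(y+.5)/4-.5,z)
for n,p,z in(('nr',(132,232),.05),('fr',(532,130),.058),('fl',(448,60),.058),('red',(165,174),.05),('green',(244,185),.05)):
  q=S(*p,z);print('scene',n,q,R.T@(q[:2]-o))
print('bush',ray(c,297,331,.036),'bottle base',S(375,470,0),'bottle spout top',ray(c,340,335,.17))
np.savez('unit.npz',o=o,R=R)
E
```

```text
top th -5.91409052517147 [0.48656174 0.32246794] res mm [[ 1.4 -0.5]
 [ 0.3 -0.2]
 [-3.   0.7]
 [-0.3 -0.7]
 [ 1.6  0.8]]
handle rect ((22.067819595336914, 29.11272430419922), (7.4322004318237305, 34.530677795410156), 23.42868995666504)
handle ends unit [array([0.030488  , 0.00072795]), array([-0.02998256, -0.00144285])]
case unit [[ 0.0465  0.0596]
 [ 0.0474  0.0157]
 [-0.0369  0.0158]
 [-0.037   0.0613]] [0.00501158 0.03808647]
red [-0.03917081  0.00186847]
green [-0.00877781 -0.03617317]
scene nr [0.40629227 0.27334015 0.05      ] [-0.07478026 -0.05713704]
scene fr [0.62822212 0.25014752 0.058     ] [ 0.14835808 -0.05733921]
scene fl [0.65006596 0.37754969 0.058     ] [0.1569585 0.0716356]
scene red [0.44908633 0.33366429 0.05      ] [-0.0384296  0.0072754]
scene green [0.47659003 0.29399954 0.05      ] [-0.00698534 -0.02934433]
bush [0.43819008 0.14505813 0.036     ] bottle base [0.43338553 0.07764363 0.        ] bottle spout top [0.43199515 0.07255738 0.17      ]
```

```bash
cat >> h.py <<'E'
from scipy.spatial.transform import Rotation as Ro
d=np.load('unit.npz') if __import__('os').path.exists('unit.npz') else None
def rel(ux,uy,z,yaw_u=np.pi/2):
    """shift in tool axes to unit target; jaw axis at yaw_u in unit frame"""
    o=get_obs();T=Ro.from_quat(o['tool_rot']).as_matrix();p=np.array(o['eef_pos'])
    w=np.r_[d['R']@[ux,uy]+d['o'],z]
    th=np.arctan2(d['R'][1,0],d['R'][0,0])
    print('clock',o['clock'],'tcp',np.round(p,4),'unit',np.round(d['R'].T@(p[:2]-d['o']),4),'down',np.round(T[:,0],3),'tool y',np.round(T[:,1],3),'j',np.round(o['joint_pos'],2),'w',round(float(o['grip_width']),4),'F',np.round(o['ft_force'],1))
    ya=np.arctan2(T[1,1],T[0,1]);e=((yaw_u+th-ya)+np.pi/2)%np.pi-np.pi/2
    print('target',w,'tool shift',np.round(T.T@(w-p),4),'roll (tool)',round(-e,4),'jaw yaw in unit',np.degrees(ya-th))
E
python3 -c "
from h import *
rel(-.072,.038,.12)
d0=get_obs()
print(d['R'])"
```

```text
clock 0.1 tcp [0.209  0.4536 0.2305] unit [-0.2896  0.1018] down [-0.001 -0.002 -1.   ] tool y [ 0.419  0.908 -0.002] j [ 1.14  0.24  0.    1.34 -0.    1.57] w 0.0852 F [-0.6 -0.7  0.4]
target [0.41886038 0.36768436 0.12      ] tool shift [0.1105 0.01   0.2265] roll (tool) -0.3286 jaw yaw in unit 71.17136394736991
[[ 0.99467751  0.10303716]
 [-0.10303716  0.99467751]]
```

arm_command(
  motion=[
    {"roll":-0.11,"fingers":0.18},
    {"roll":-0.11,"fingers":0.18},
    {"roll":-0.11,"fingers":0.18},
    {"z":0.036,"y":-0.01,"x":0.01,"fingers":0.18},
    {"z":0.036,"y":-0.01,"x":0.01,"fingers":0.18},
    {"z":0.036,"y":-0.01,"x":0.01,"fingers":0.18},
    {"z":0.036,"y":-0.01,"x":0.01,"fingers":0.18},
    {"z":0.036,"y":-0.01,"x":0.01,"fingers":0.18},
    {"z":0.036,"y":-0.01,"x":0.01,"fingers":0.18},
    {"fingers":0.18},
  ],
)

```text
schema error: expected keys x, y, z, roll, fingers
```

```bash
python3 -c "
from h import *
rel(-.070,.038,.056);cam('top','t1.png')"
```

```text
clock 0.1 tcp [0.209  0.4536 0.2305] unit [-0.2896  0.1018] down [-0.001 -0.002 -1.   ] tool y [ 0.419  0.908 -0.002] j [ 1.14  0.24  0.    1.34 -0.    1.57] w 0.0852 F [-0.6 -0.7  0.4]
target [0.42084973 0.36747828 0.056     ] tool shift [0.1745 0.0108 0.2284] roll (tool) -0.3286 jaw yaw in unit 71.17136394736991
```

arm_command(
  motion=[
    {"x":0,"y":0,"z":0,"roll":-0.11,"fingers":0.18},
    {"x":0,"y":0,"z":0,"roll":-0.11,"fingers":0.18},
    {"x":0,"y":0,"z":0,"roll":-0.11,"fingers":0.18},
    {"x":0.01,"y":-0.01,"z":0.036,"roll":0,"fingers":0.18},
    {"x":0.01,"y":-0.01,"z":0.036,"roll":0,"fingers":0.18},
    {"x":0.01,"y":-0.01,"z":0.036,"roll":0,"fingers":0.18},
    {"x":0.01,"y":-0.01,"z":0.036,"roll":0,"fingers":0.18},
    {"x":0.01,"y":-0.01,"z":0.036,"roll":0,"fingers":0.18},
    {"x":0.01,"y":-0.01,"z":0.036,"roll":0,"fingers":0.18},
    {"x":0,"y":0,"z":0,"roll":0,"fingers":0.18},
  ],
)

```text
clock: 0.98
eef_pos: [0.4243, 0.3747, 0.165]
tool_rot: [0.025, 0.708, -0.027, 0.706]
ft_force: [-0.5, -0.4, 0.6]
grip_width: 0.0152
```

```bash
python3 -c "
from h import *
rel(-.070,.038,.056);cam('top','t1.png')"
```

```text
clock 0.9833 tcp [0.4243 0.3747 0.165 ] unit [-0.0673  0.0455] down [-0.003 -0.003 -1.   ] tool y [ 0.073  0.997 -0.003] j [0.72 0.41 0.07 1.23 0.   0.8 ] w 0.0152 F [-0.5 -0.4  0.6]
target [0.42084973 0.36747828 0.056     ] tool shift [ 0.109  -0.0071 -0.0026] roll (tool) 0.0302 jaw yaw in unit 91.7310243883044
```

arm_command(
  motion=[
    {"x":0.03,"y":-0.007,"z":-0.003,"roll":0.03,"fingers":0.18},
    {"x":0.03,"y":0,"z":0,"roll":0,"fingers":0.18},
    {"x":0.02,"y":0,"z":0,"roll":0,"fingers":0.18},
    {"x":0.01,"y":0,"z":0,"roll":0,"fingers":0.18},
    {"x":0,"y":0,"z":0,"roll":0,"fingers":0.18},
  ],
)

```text
clock: 1.45
eef_pos: [0.4162, 0.3701, 0.0739]
tool_rot: [0.037, 0.708, -0.036, 0.704]
ft_force: [0.1, -0.3, 0.2]
grip_width: 0.0156
```

```bash
python3 -c "
from h import *
rel(-.070,.038,.056);
f=cam('top','t1.png')['frame'][185:355,140:270,::-1];g=cam('scene')['frame'][150:280,170:320,::-1]
cv2.imwrite('pics/v1.png',np.hstack([cv2.resize(f,(390,510)),cv2.resize(g,(410,510))]))"
```

```text
clock 1.45 tcp [0.4162 0.3701 0.0739] unit [-0.0749  0.0401] down [-0.005  0.001 -1.   ] tool y [0.104 0.995 0.001] j [ 0.72  0.47 -0.09  1.01  0.    0.83] w 0.0156 F [ 0.1 -0.3  0.2]
target [0.42084973 0.36747828 0.056     ] tool shift [ 0.0179 -0.0021  0.005 ] roll (tool) -0.0005 jaw yaw in unit 89.97285445656647
```

View pics/v1.png

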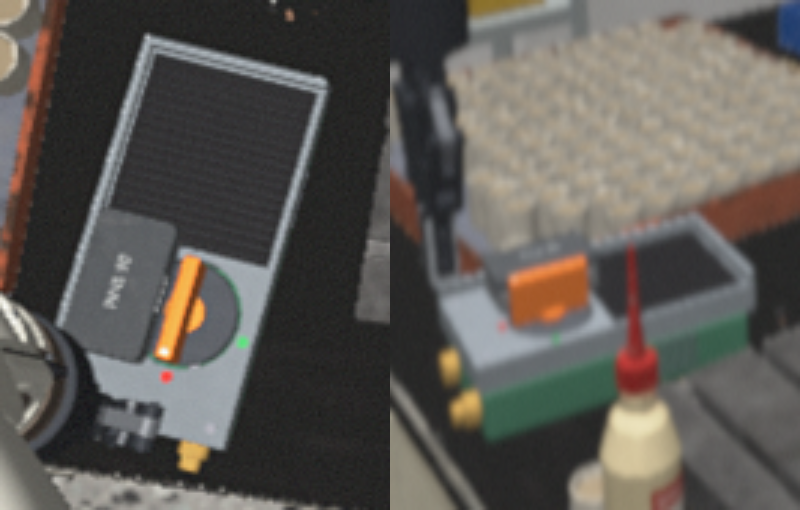

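```bash
python3 -c "
from h import *
c=cam('top');o=get_obs();p=np.array(o['eef_pos'])
q=(proj(c,[p,p+[0,0,.03]])-[140,185])*3;print(q)
print(ray(c,140+130/3,185+425/3,.08),ray(c,140+130/3,185+425/3,.1))
q=(proj(c,[np.r_[d['R']@[x,.038]+d['o'],.072] for x in(-.04,0.045)])-[140,185])*3;print(q)
f=cv2.resize(c['frame'][290:355,150:230,::-1],None,fx=9,fy=9,interpolation=cv2.INTER_CUBIC);cv2.imwrite('pics/v2.png',f)"
```

```text
[[ 72.26410347 411.21699909]
 [ 59.48681161 406.36939007]]
[0.41511596 0.33695888 0.08      ] [0.41407756 0.33256647 0.1       ]
[[ 97.65445771 358.25336464]
 [139.65572501 218.38533606]]
```

View pics/v2.png

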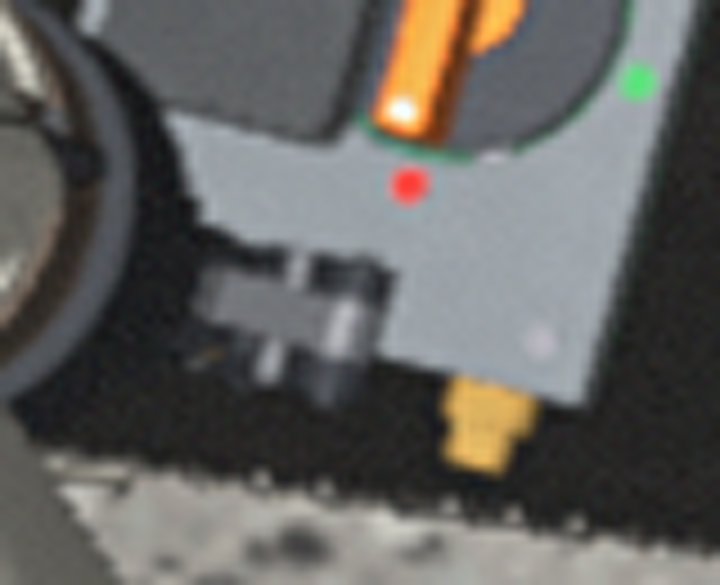

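```bash
python3 -c "
from h import *
c=cam('scene');o=get_obs();p=np.array(o['eef_pos'])
R=d['R'];s=[170,150]
for y in(0,-.04):print(y,[( (proj(c,[p+np.r_[R@[0,y],h]])-s)*8)[0].round() for h in(0,.02,.04,.06,.08)])
f=cv2.resize(c['frame'][150:225,170:265,::-1],None,fx=8,fy=8,interpolation=cv2.INTER_CUBIC);cv2.imwrite('pics/v3.png',f)"
```

```text
0 [array([153., 552.]), array([143., 482.]), array([133., 410.]), array([123., 337.]), array([113., 264.])]
-0.04 [array([193., 600.]), array([183., 527.]), array([173., 454.]), array([163., 379.]), array([153., 303.])]
```

View pics/v3.png

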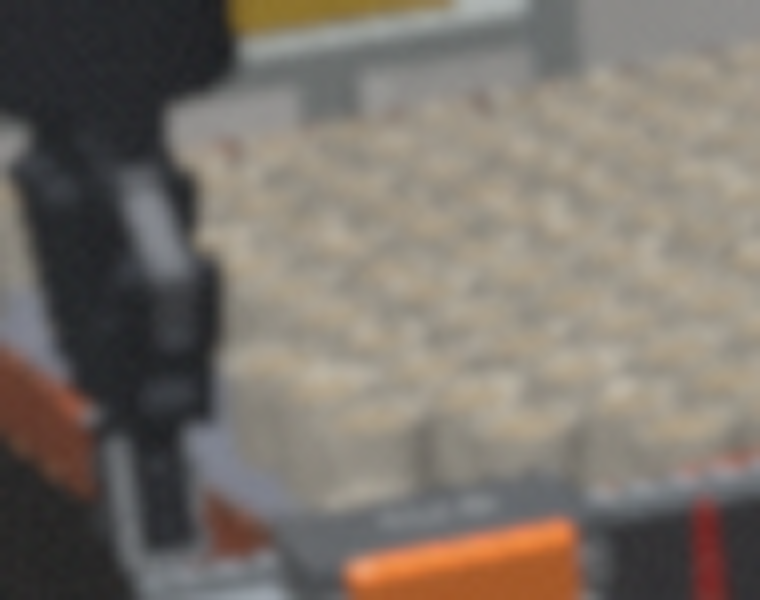

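arm_command(
  motion=[
    {"x":0.01,"y":-0.002,"z":0.002,"roll":0,"fingers":0.18},
    {"x":0.008,"y":0,"z":0.002,"roll":0,"fingers":0.18},
    {"x":0,"y":0,"z":0.005,"roll":0,"fingers":0.18},
    {"x":0,"y":0,"z":0.005,"roll":0,"fingers":0.18},
  ],
)

```text
clock: 1.98
eef_pos: [0.4347, 0.3712, 0.0622]
tool_rot: [0.04, 0.704, -0.032, 0.708]
ft_force: [-0.2, -0.5, 0.4]
grip_width: 0.0155
```

```bash
python3 -c "
from h import *
rel(.043,.038,.056)"
```

```text
clock 1.9833 tcp [0.4347 0.3712 0.0622] unit [-0.0566  0.0431] down [ 0.006  0.011 -1.   ] tool y [0.101 0.995 0.012] j [ 0.7   0.5  -0.08  0.98  0.    0.81] w 0.0155 F [-0.2 -0.5  0.4]
target [0.53324829 0.35583508 0.056     ] tool shift [ 0.0067 -0.0054  0.0996] roll (tool) 0.0017 jaw yaw in unit 90.09878142586027
```

arm_command(
  motion=[
    {"x":0.005,"y":-0.005,"z":0,"roll":0,"fingers":0.18},
    {"x":0,"y":0,"z":0.006,"roll":0,"fingers":0.18},
    {"x":0,"y":-0.001,"z":0.006,"roll":0,"fingers":0.18},
    {"x":0,"y":0,"z":0.006,"roll":0,"fingers":0.18},
    {"x":0,"y":0,"z":0.006,"roll":0,"fingers":0.18},
  ],
)

```text
clock: 2.4
eef_pos: [0.46, 0.3617, 0.0568]
tool_rot: [0.04, 0.705, -0.032, 0.707]
ft_force: [-1.8, 0.7, 0.7]
grip_width: 0.0152
```

```bash
python3 -c "
from h import *
rel(.043,.038,.056)"
```

```text
clock 2.4 tcp [0.46   0.3617 0.0568] unit [-0.0304  0.0363] down [ 0.004  0.012 -1.   ] tool y [0.102 0.995 0.012] j [ 0.66  0.53 -0.05  0.99  0.01  0.76] w 0.0152 F [-1.8  0.7  0.7]
target [0.53324829 0.35583508 0.056     ] tool shift [0.0011 0.0016 0.0734] roll (tool) 0.0012 jaw yaw in unit 90.06904943488969
```

Contact is made, and the push force is light.

arm_command(
  motion=[
    {"x":0,"y":0.001,"z":0.007,"roll":0,"fingers":0.18},
    {"x":0,"y":0,"z":0.007,"roll":0,"fingers":0.18},
    {"x":0,"y":0,"z":0.007,"roll":0,"fingers":0.18},
    {"x":0,"y":0,"z":0.007,"roll":0,"fingers":0.18},
    {"x":0,"y":0,"z":0.007,"roll":0,"fingers":0.18},
  ],
)

```text
clock: 2.82
eef_pos: [0.4989, 0.3586, 0.0568]
tool_rot: [0.04, 0.705, -0.032, 0.707]
ft_force: [-1.3, 0.0, -0.2]
grip_width: 0.0154
```

```bash
python3 -c "
from h import *
rel(.043,.038,.056)
f=cam('top','t4.png')['frame'][185:355,140:270,::-1];g=cam('scene')['frame'][150:280,170:320,::-1]
cv2.imwrite('pics/v4.png',np.hstack([cv2.resize(f,(390,510)),cv2.resize(g,(410,510))]))"
```

```text
clock 2.8167 tcp [0.4989 0.3586 0.0568] unit [0.0085 0.0372] down [ 0.004  0.012 -1.   ] tool y [0.102 0.995 0.012] j [0.62 0.58 0.04 1.03 0.01 0.72] w 0.0154 F [-1.3  0.  -0.2]
target [0.53324829 0.35583508 0.056     ] tool shift [0.0009 0.0007 0.0345] roll (tool) 0.0007 jaw yaw in unit 90.04137000734697
```

View pics/v4.png

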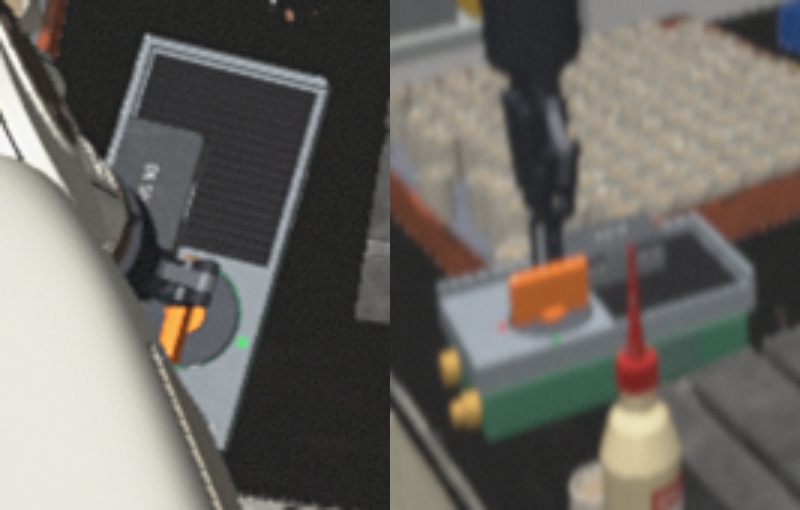

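```bash
cat > cm.py <<'E'
from h import *
import sys
def up(x,y,z,c,s=3):
    q=ray(c,140+(x+.5)/s-.5,185+(y+.5)/s-.5,z); return np.round(d['R'].T@(q[:2]-d['o']),4)
E
python3 -c "
from cm import *
c=cam('top')
for p in((133,120),(203,133),(182,248)):print(p,up(*p,.0725,c))"
```

```text
(133, 120) [0.1016 0.0595]
(203, 133) [0.1041 0.0169]
(182, 248) [0.0344 0.0095]
```

arm_command(
  motion=[
    {"x":0,"y":0,"z":0.007,"roll":0,"fingers":0.18},
    {"x":0,"y":0,"z":0.007,"roll":0,"fingers":0.18},
    {"x":0,"y":0,"z":0.007,"roll":0,"fingers":0.18},
    {"x":0,"y":0,"z":0.006,"roll":0,"fingers":0.18},
    {"x":0,"y":0,"z":0.003,"roll":0,"fingers":0.18},
    {"x":0,"y":0,"z":0,"roll":0,"fingers":0.18},
  ],
)

```text
clock: 3.47
eef_pos: [0.5305, 0.3553, 0.0567]
tool_rot: [0.04, 0.705, -0.032, 0.707]
ft_force: [-2.3, 0.4, 1.1]
grip_width: 0.0151
```

```bash
python3 -c "
from h import *
rel(.043,.038,.056)"
```

```text
clock 3.4667 tcp [0.5305 0.3553 0.0567] unit [0.0404 0.0372] down [ 0.003  0.011 -1.   ] tool y [0.102 0.995 0.012] j [0.59 0.62 0.12 1.06 0.01 0.69] w 0.0151 F [-2.3  0.4  1.1]
target [0.53324829 0.35583508 0.056     ] tool shift [0.0007 0.0008 0.0026] roll (tool) 0.0012 jaw yaw in unit 90.06968588212396
```

Centre should be about 0.093. I'll push 4 mm more, back off, raise, and look.

arm_command(
  motion=[
    {"x":0,"y":0,"z":0.004,"roll":0,"fingers":0.18},
    {"x":0,"y":0,"z":0,"roll":0,"fingers":0.18},
    {"x":0,"y":0,"z":-0.008,"roll":0,"fingers":0.18},
    {"x":0,"y":0,"z":-0.008,"roll":0,"fingers":0.18},
    {"x":-0.03,"y":0,"z":-0.005,"roll":0,"fingers":0.18},
    {"x":-0.03,"y":0,"z":-0.02,"roll":0,"fingers":0.5},
    {"x":-0.02,"y":0,"z":-0.02,"roll":0,"fingers":0.8},
    {"x":0,"y":0,"z":-0.02,"roll":0,"fingers":1},
    {"x":0,"y":0,"z":-0.03,"roll":0,"fingers":1},
    {"x":0,"y":0,"z":-0.03,"roll":0,"fingers":1},
    {"x":0,"y":0,"z":0,"roll":0,"fingers":1},
  ],
)

```text
clock: 4.38
eef_pos: [0.3846, 0.3677, 0.1389]
tool_rot: [0.041, 0.705, -0.033, 0.707]
ft_force: [0.0, -0.7, 0.2]
grip_width: 0.0848
```

```bash
python3 -c "
from h import *
rel(0,0,.10)
f=cam('top','t5.png')['frame'][185:355,140:270,::-1];g=cam('scene')['frame'][150:280,170:320,::-1]
cv2.imwrite('pics/v5.png',np.hstack([cv2.resize(f,(390,510)),cv2.resize(g,(410,510))]))"
```

```text
clock 4.3833 tcp [0.3846 0.3677 0.1389] unit [-0.1061  0.0344] down [ 0.003  0.011 -1.   ] tool y [0.104 0.995 0.011] j [ 0.76  0.35 -0.09  1.12  0.01  0.86] w 0.0848 F [ 0.  -0.7  0.2]
target [0.48656174 0.32246794 0.1       ] tool shift [ 0.0386 -0.0348  0.1061] roll (tool) -0.0006 jaw yaw in unit 89.96515691573518
```

View pics/v5.png

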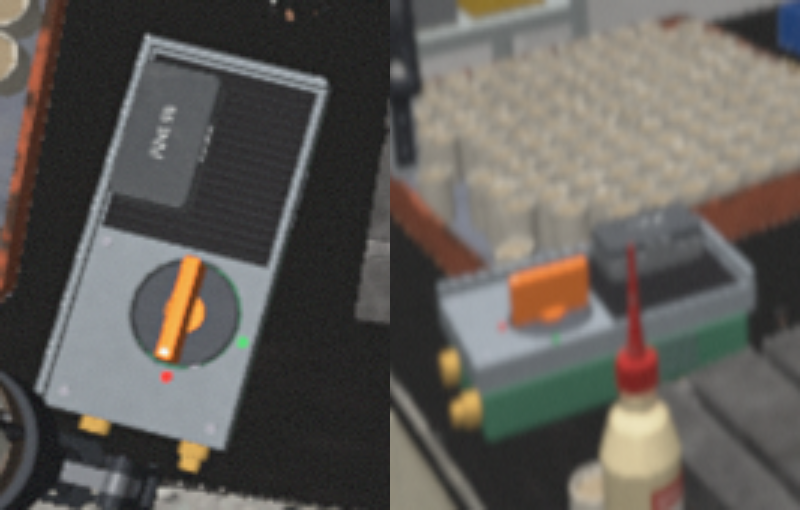

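```bash
python3 -c "
from cm import *
c=cam('top')
P=[up(*p,.073,c) for p in((150,62),(221,78),(184,207),(110,190))];print(P,np.mean(P,0))
print('handle ends top',up(193,257,.0755,c),up(168,360,.0755,c))
# cover circle edges z .049: left,right,top,bottom extremes
for p in((132,312),(241,312),(186,255),(186,367)):print(up(*p,.05,c))
h=cv2.cvtColor(c['frame'],cv2.COLOR_RGB2HSV);m=cv2.inRange(h,(8,120,100),(25,255,255));m[:265]=0;m[310:]=0;m[:,:185]=0;m[:,230:]=0
ct=max(cv2.findContours(m,0,1)[0],key=cv2.contourArea);r=cv2.minAreaRect(ct);print(r)
s=cam('scene');h=cv2.cvtColor(s['frame'],cv2.COLOR_RGB2HSV);m=cv2.inRange(h,(5,150,100),(22,255,255));m[:205]=0;m[240:]=0;m[:,:205]=0;m[:,250:]=0
ct=max(cv2.findContours(m,0,1)[0],key=cv2.contourArea);print(cv2.minAreaRect(ct), cv2.boundingRect(ct))
pr=lambda x,y,z:proj(s,[np.r_[d['R']@[x,y]+d['o'],z]])[0].round(1)
print('pred scene handle', [pr(a,b,z) for a,b,z in((-.031,-.005,.0755),(.031,-.005,.0755),(-.031,-.005,.049),(.031,-.005,.049))])
"

```

```text
[array([0.1384, 0.0598]), array([0.1391, 0.0158]), array([0.0582, 0.0151]), array([0.0574, 0.0603])] [0.098275 0.03775 ]
handle ends top [0.0304 0.0011] [-0.031  -0.0018]
[-0.007   0.0325]
[ 0.0087 -0.0303]
[0.0338 0.011 ]
[-0.0306 -0.0078]
((201.11766052246094, 288.0294494628906), (12.854387283325195, 35.89527130126953), 14.03624439239502)
((228.34617614746094, 224.23080444335938), (13.13978099822998, 28.829069137573242), 78.69007110595703) (215, 216, 28, 16)
pred scene handle [array([214.7, 223.1]), array([242.7, 217.5]), array([216.1, 234.8]), array([243.7, 228.9])]
```

The case centre measures unit (0.098, 0.038), which is wholly on the mat. The predicted handle edges in the scene view match the mask, so the handle axis is confirmed. Next I go above the handle.

arm_command(
  motion=[
    {"x":0,"y":-0.009,"z":0.025,"roll":0,"fingers":1},
    {"x":0,"y":-0.009,"z":0.025,"roll":0,"fingers":1},
    {"x":0,"y":-0.009,"z":0.025,"roll":0,"fingers":1},
    {"x":0,"y":-0.008,"z":0.025,"roll":0,"fingers":1},
    {"x":0,"y":0,"z":0,"roll":0,"fingers":1},
  ],
)

```text
clock: 5.0
eef_pos: [0.494, 0.3212, 0.1379]
tool_rot: [0.043, 0.703, -0.033, 0.709]
ft_force: [0.9, 0.5, 0.2]
grip_width: 0.0851
```

```bash
python3 -c "
from h import *
rel(0,0,.08)"
```

```text
clock 5.0 tcp [0.494  0.3212 0.1379] unit [ 0.0075 -0.0005] down [ 0.01   0.013 -1.   ] tool y [0.108 0.994 0.014] j [0.57 0.46 0.07 1.17 0.01 0.68] w 0.0851 F [0.9 0.5 0.2]
target [0.48656174 0.32246794 0.08      ] tool shift [ 0.0579 -0.0003 -0.008 ] roll (tool) -0.0045 jaw yaw in unit 89.74217283460497
```

arm_command(
  motion=[
    {"x":0.02,"y":0,"z":-0.007,"roll":-0.004,"fingers":1},
    {"x":0.02,"y":0,"z":0,"roll":0,"fingers":1},
    {"x":0.012,"y":0,"z":0,"roll":0,"fingers":1},
    {"x":0,"y":0,"z":0,"roll":0,"fingers":1},
  ],
)

```text
clock: 5.33
eef_pos: [0.495, 0.3201, 0.0834]
tool_rot: [0.046, 0.701, -0.035, 0.71]
ft_force: [0.1, 0.2, -1.1]
grip_width: 0.0855
```

```bash
python3 -c "
from h import *
rel(0,0,.052)"
```

```text
clock 5.3333 tcp [0.495  0.3201 0.0834] unit [ 0.0086 -0.0015] down [ 0.014  0.015 -1.   ] tool y [0.114 0.993 0.016] j [ 0.57  0.5  -0.01  1.04  0.01  0.69] w 0.0855 F [ 0.1  0.2 -1.1]
target [0.48656174 0.32246794 0.052     ] tool shift [ 0.0313  0.0009 -0.009 ] roll (tool) -0.0115 jaw yaw in unit 89.3432502815471
```

arm_command(
  motion=[
    {"x":0,"y":0.001,"z":-0.009,"roll":-0.01,"fingers":1},
    {"x":0,"y":0,"z":0,"roll":0,"fingers":1},
  ],
)

```text
clock: 5.5
eef_pos: [0.4861, 0.3213, 0.0821]
tool_rot: [0.043, 0.702, -0.033, 0.71]
ft_force: [-0.1, -0.9, 0.2]
grip_width: 0.0856
```

```bash
python3 -c "
from h import *
rel(0,0,.052)
f=cam('top','t6.png')['frame'][185:355,140:270,::-1];g=cam('scene')['frame'][150:280,170:320,::-1]
cv2.imwrite('pics/v6.png',np.hstack([cv2.resize(f,(390,510)),cv2.resize(g,(410,510))]))"
```

```text
clock 5.5 tcp [0.4861 0.3213 0.0821] unit [-0.0003 -0.0012] down [ 0.011  0.014 -1.   ] tool y [0.106 0.994 0.015] j [ 0.58  0.49 -0.03  1.03  0.01  0.69] w 0.0856 F [-0.1 -0.9  0.2]
target [0.48656174 0.32246794 0.052     ] tool shift [0.0301 0.0008 0.    ] roll (tool) -0.0031 jaw yaw in unit 89.82511561353807
```

View pics/v6.png

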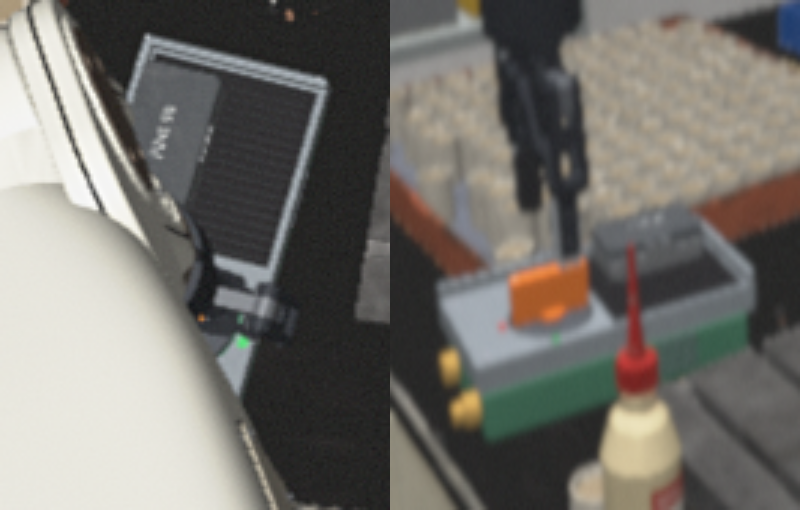

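arm_command(
  motion=[
    {"x":0.012,"y":0.001,"z":0,"roll":0,"fingers":1},
    {"x":0.012,"y":0,"z":-0.001,"roll":0,"fingers":1},
    {"x":0.004,"y":0,"z":-0.001,"roll":0,"fingers":1},
    {"x":0,"y":0,"z":0,"roll":0,"fingers":1},
  ],
)

```text
clock: 5.93
eef_pos: [0.4894, 0.3263, 0.0597]
tool_rot: [0.045, 0.698, -0.03, 0.714]
ft_force: [-0.3, -0.0, 0.4]
grip_width: 0.0853
```

```bash
python3 -c "
from h import *
rel(0,0,.052)
c=cam('scene');g=cv2.resize(c['frame'][180:250,190:280,::-1],None,fx=8,fy=8,interpolation=2)
cv2.imwrite('pics/v7.png',g)"
```

```text
clock 5.9333 tcp [0.4894 0.3263 0.0597] unit [0.0024 0.0041] down [ 0.024  0.021 -1.   ] tool y [0.105 0.994 0.023] j [ 0.59  0.51 -0.06  0.97  0.    0.69] w 0.0853 F [-0.3 -0.   0.4]
target [0.48656174 0.32246794 0.052     ] tool shift [ 0.0076 -0.0043 -0.0026] roll (tool) -0.0022 jaw yaw in unit 89.8766235966922
```

View pics/v7.png

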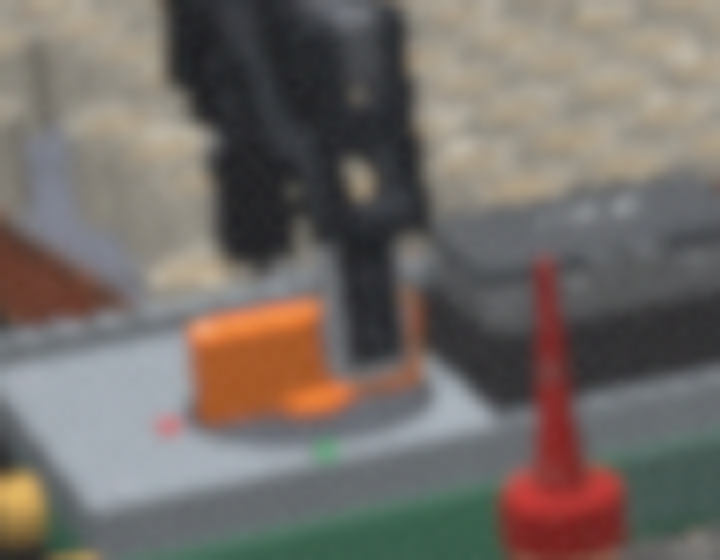

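arm_command(
  motion=[
    {"x":0.004,"y":-0.004,"z":-0.003,"roll":0,"fingers":1},
    {"x":0.003,"y":0,"z":0,"roll":0,"fingers":1},
    {"x":0,"y":0,"z":0,"roll":0,"fingers":1},
  ],
)

```text
clock: 6.23
eef_pos: [0.4874, 0.3236, 0.0549]
tool_rot: [0.046, 0.697, -0.029, 0.715]
ft_force: [-0.4, 0.4, -0.3]
grip_width: 0.0857
```

```bash
python3 -c "
from h import *
rel(0,0,.052)"
```

```text
clock 6.2333 tcp [0.4874 0.3236 0.0549] unit [0.0007 0.0012] down [ 0.028  0.023 -0.999] tool y [0.105 0.994 0.026] j [ 0.58  0.51 -0.08  0.94  0.    0.69] w 0.0857 F [-0.4  0.4 -0.3]
target [0.48656174 0.32246794 0.052     ] tool shift [ 0.0029 -0.0013 -0.0007] roll (tool) -0.0018 jaw yaw in unit 89.89953138755286
```

arm_command(
  motion=[
    {"x":0.003,"y":-0.001,"z":-0.001,"roll":0,"fingers":0.5},
    {"x":0,"y":0,"z":0,"roll":0,"fingers":0.3},
    {"x":0,"y":0,"z":0,"roll":0,"fingers":0},
    {"x":0,"y":0,"z":0,"roll":0,"fingers":0},
    {"x":0,"y":0,"z":0,"roll":0,"fingers":0},
    {"x":0,"y":0,"z":0,"roll":0,"fingers":0},
    {"x":0,"y":0,"z":0,"roll":0,"fingers":0},
  ],
)

```text
clock: 6.82
eef_pos: [0.4871, 0.3258, 0.0531]
tool_rot: [0.048, 0.696, -0.026, 0.716]
ft_force: [0.5, 2.4, -1.7]
grip_width: 0.0086
```

```bash
python3 -c "
from h import *
rel(0,0,.045)"
```

```text
clock 6.8167 tcp [0.4871 0.3258 0.0531] unit [0.0001 0.0034] down [ 0.029  0.03  -0.999] tool y [0.103 0.994 0.033] j [ 0.58  0.51 -0.09  0.93  0.01  0.69] w 0.0086 F [ 0.5  2.4 -1.7]
target [0.48656174 0.32246794 0.045     ] tool shift [ 0.0079 -0.0036 -0.0003] roll (tool) -0.0005 jaw yaw in unit 89.9725945537909
```

arm_command(
  motion=[
    {"x":0.003,"y":0,"z":0,"roll":0,"fingers":0},
    {"x":0.003,"y":0,"z":0,"roll":0,"fingers":0},
    {"x":0.003,"y":0,"z":0,"roll":0,"fingers":0},
    {"x":0.002,"y":0,"z":0,"roll":0,"fingers":0},
  ],
)

```text
clock: 7.15
eef_pos: [0.4872, 0.326, 0.0461]
tool_rot: [0.047, 0.696, -0.026, 0.716]
ft_force: [-3.0, -0.1, 9.1]
grip_width: 0.0088
```

```bash
python3 -c "
from h import *
rel(0,0,.045)
c=cam('scene');g=cv2.resize(c['frame'][180:250,190:280,::-1],None,fx=8,fy=8,interpolation=2)
cv2.imwrite('pics/v8.png',g)"
```

```text
clock 7.15 tcp [0.4872 0.326  0.0461] unit [0.0002 0.0036] down [ 0.031  0.029 -0.999] tool y [0.102 0.994 0.032] j [ 0.59  0.52 -0.09  0.92  0.01  0.69] w 0.0088 F [-3.  -0.1  9.1]
target [0.48656174 0.32246794 0.045     ] tool shift [ 0.001  -0.0036 -0.0003] roll (tool) 0.0008 jaw yaw in unit 90.04357801135694
```

View pics/v8.png

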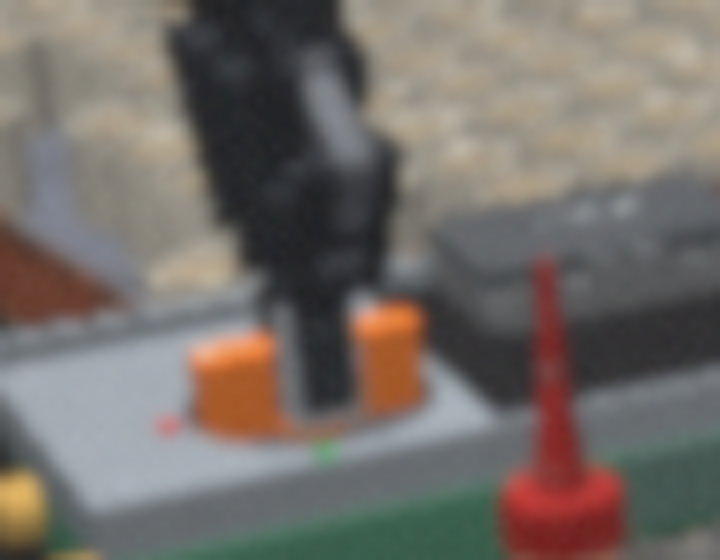

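arm_command(
  motion=[
    {"x":0.001,"y":0,"z":0,"roll":0,"fingers":0},
    {"x":0.001,"y":0,"z":0,"roll":-0.05,"fingers":0},
    {"x":0.001,"y":0,"z":0,"roll":-0.05,"fingers":0},
  ],
)

```text
clock: 7.45
eef_pos: [0.4871, 0.3262, 0.0472]
tool_rot: [0.01, 0.695, 0.01, 0.719]
ft_force: [-3.4, 0.9, 8.5]
grip_width: 0.0088
```

```bash
python3 -c "
from h import *
rel(0,0,.045);print(get_obs()['ft_torque'])"
```

```text
clock 7.45 tcp [0.4871 0.3262 0.0472] unit [0.0002 0.0037] down [ 0.033  0.029 -0.999] tool y [-0.001  1.     0.029] j [ 0.59  0.52 -0.09  0.92  0.01  0.59] w 0.0088 F [-3.4  0.9  8.5]
target [0.48656174 0.32246794 0.045     ] tool shift [ 0.0021 -0.0037 -0.0007] roll (tool) 0.1043 jaw yaw in unit 95.97693916201793
[-0.52626492  0.76080218 -0.0299566 ]
```

arm_command(
  motion=[
    {"x":0.004,"y":0,"z":0,"roll":0,"fingers":0},
    {"x":0.003,"y":0,"z":0,"roll":0,"fingers":0},
  ],
)

```text
clock: 7.62
eef_pos: [0.4873, 0.3262, 0.0438]
tool_rot: [0.009, 0.695, 0.011, 0.719]
ft_force: [-6.2, -2.7, 18.8]
grip_width: 0.0087
```

```bash
python3 -c "
from h import *
rel(0,0,.045);print(get_obs()['ft_torque'])"
```

```text
clock 7.6167 tcp [0.4873 0.3262 0.0438] unit [0.0003 0.0038] down [ 0.034  0.029 -0.999] tool y [-0.004  1.     0.029] j [ 0.59  0.52 -0.1   0.91  0.    0.58] w 0.0087 F [-6.2 -2.7 18.8]
target [0.48656174 0.32246794 0.045     ] tool shift [-0.0013 -0.0037 -0.0007] roll (tool) 0.1068 jaw yaw in unit 96.11762983921442
[-1.04923537  1.5538034   0.04838182]
```

arm_command(
  motion=[
    {"x":0.002,"y":0,"z":0,"roll":-0.08,"fingers":0},
    {"x":0.002,"y":0,"z":0,"roll":-0.08,"fingers":0},
    {"x":0.002,"y":0,"z":0,"roll":-0.08,"fingers":0},
  ],
)

```text
clock: 7.87
eef_pos: [0.4871, 0.3265, 0.0439]
tool_rot: [-0.08, 0.687, 0.098, 0.715]
ft_force: [-4.3, -0.9, 12.1]
grip_width: 0.0091
```

```bash
python3 -c "
from h import *
rel(0,0,.045);print(get_obs()['ft_torque'])"
```

```text
clock 7.8667 tcp [0.4871 0.3265 0.0439] unit [0.0001 0.004 ] down [ 0.036  0.03  -0.999] tool y [-0.25   0.968  0.02 ] j [ 0.59  0.52 -0.1   0.9   0.    0.34] w 0.0091 F [-4.3 -0.9 12.1]
target [0.48656174 0.32246794 0.045     ] tool shift [-0.0012 -0.0037 -0.0015] roll (tool) 0.3562 jaw yaw in unit 110.40895598720277
[-0.61726818  1.15717738  0.01571608]
```

arm_command(
  motion=[
    {"x":0.002,"y":0,"z":0,"roll":-0.08,"fingers":0},
    {"x":0.002,"y":0,"z":0,"roll":-0.08,"fingers":0},
    {"x":0.002,"y":0,"z":0,"roll":-0.08,"fingers":0},
  ],
)

```text
clock: 8.12
eef_pos: [0.4869, 0.3268, 0.0439]
tool_rot: [-0.169, 0.669, 0.184, 0.7]
ft_force: [-4.6, -1.0, 12.4]
grip_width: 0.0086
```

```bash
python3 -c "
from h import *
rel(0,0,.045);print(get_obs()['ft_torque'])
c=cam('scene');g=cv2.resize(c['frame'][180:250,190:280,::-1],None,fx=8,fy=8,interpolation=2)
cv2.imwrite('pics/v9.png',g)"
```

```text
clock 8.1167 tcp [0.4869 0.3268 0.0439] unit [-0.0001  0.0043] down [ 0.038  0.031 -0.999] tool y [-0.484  0.875  0.009] j [ 0.59  0.52 -0.1   0.9   0.    0.08] w 0.0086 F [-4.6 -1.  12.4]
target [0.48656174 0.32246794 0.045     ] tool shift [-0.0012 -0.0036 -0.0024] roll (tool) 0.6086 jaw yaw in unit 124.86825919872452
[-0.6191571   1.18130182 -0.04325058]
```

View pics/v9.png

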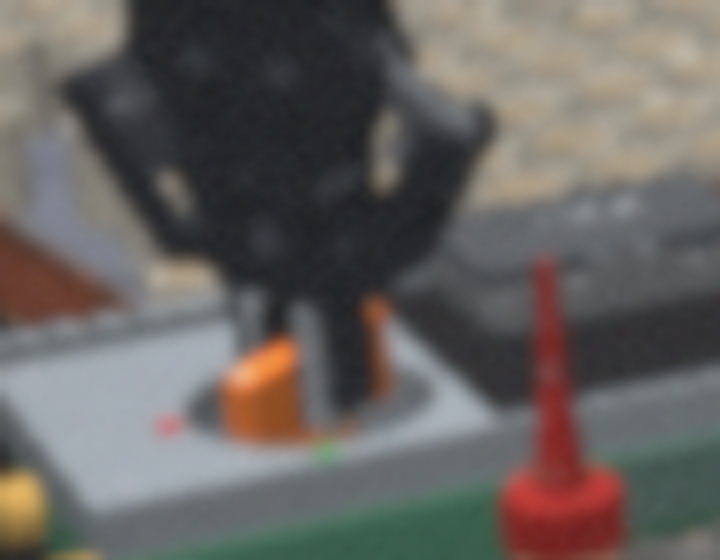

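arm_command(
  motion=[
    {"x":0.002,"y":0,"z":0,"roll":-0.08,"fingers":0},
    {"x":0.002,"y":0,"z":0,"roll":-0.08,"fingers":0},
    {"x":0.002,"y":0,"z":0,"roll":-0.08,"fingers":0},
    {"x":0.002,"y":0,"z":0,"roll":-0.08,"fingers":0},
    {"x":0.002,"y":0,"z":0,"roll":-0.08,"fingers":0},
    {"x":0.002,"y":0,"z":0,"roll":-0.08,"fingers":0},
    {"x":0.002,"y":0,"z":0,"roll":-0.08,"fingers":0},
  ],
)

```text
clock: 8.75
eef_pos: [0.4863, 0.3274, 0.0439]
tool_rot: [-0.365, 0.585, 0.371, 0.623]
ft_force: [-4.6, -1.3, 12.5]
grip_width: 0.0087
```

```bash
python3 -c "
from h import *
rel(0,0,.045);print(get_obs()['ft_torque'])"
```

```text
clock 8.75 tcp [0.4863 0.3274 0.0439] unit [-0.0007  0.0049] down [ 0.041  0.035 -0.999] tool y [-0.888  0.459 -0.021] j [ 0.59  0.51 -0.11  0.89  0.01 -0.51] w 0.0087 F [-4.6 -1.3 12.5]
target [0.48656174 0.32246794 0.045     ] tool shift [-0.0013 -0.0025 -0.0042] roll (tool) 1.1973 jaw yaw in unit 158.59872599588468
[-0.55733464  1.27980265 -0.02930894]
```

Turned to about 1.20 rad. I go on to the stop, watching the twist.

arm_command(
  motion=[
    {"x":0.002,"y":0,"z":0,"roll":-0.07,"fingers":0},
    {"x":0.002,"y":0,"z":0,"roll":-0.07,"fingers":0},
    {"x":0.002,"y":0,"z":0,"roll":-0.03,"fingers":0},
  ],
)

```text
clock: 9.0
eef_pos: [0.4861, 0.3275, 0.0439]
tool_rot: [-0.419, 0.548, 0.422, 0.588]
ft_force: [-4.0, -0.9, 12.4]
grip_width: 0.0088
```

```bash
python3 -c "
from h import *
rel(0,0,.045);print(get_obs()['ft_torque'])"
```

```text
clock 9.0 tcp [0.4861 0.3275 0.0439] unit [-0.0009  0.005 ] down [ 0.043  0.037 -0.998] tool y [-0.956  0.293 -0.03 ] j [ 0.59  0.51 -0.11  0.89  0.01 -0.68] w 0.0088 F [-4.  -0.9 12.4]
target [0.48656174 0.32246794 0.045     ] tool shift [-0.0013 -0.0019 -0.0046] roll (tool) 1.3765 jaw yaw in unit 168.86518302104466
[-0.52459035  1.30120631 -0.44779954]
```

The twist moment has risen to 0.45 N m, so the stop is reached. Next I let it rise with the handle held.

arm_command(
  motion=[
    {"x":-0.004,"y":0,"z":0,"roll":0,"fingers":0},
    {"x":-0.004,"y":0,"z":0,"roll":0,"fingers":0},
    {"x":-0.004,"y":0,"z":0,"roll":0,"fingers":0},
    {"x":-0.003,"y":0,"z":0,"roll":0,"fingers":0},
  ],
)

```text
clock: 9.33
eef_pos: [0.4857, 0.327, 0.0634]
tool_rot: [-0.417, 0.548, 0.421, 0.59]
ft_force: [5.8, 5.5, -34.2]
grip_width: 0.009
```

```bash
python3 -c "
from h import *
rel(0,0,.063);print(get_obs()['ft_torque'])"
```

```text
clock 9.3333 tcp [0.4857 0.327  0.0634] unit [-0.0013  0.0045] down [ 0.044  0.039 -0.998] tool y [-0.954  0.297 -0.03 ] j [ 0.59  0.49 -0.1   0.93  0.01 -0.68] w 0.009 F [  5.8   5.5 -34.2]
target [0.48656174 0.32246794 0.063     ] tool shift [ 0.0002 -0.0022 -0.0041] roll (tool) 1.3721 jaw yaw in unit 168.61416898251088
[ 0.44361214 -0.47671172 -0.37021374]
```

arm_command(
  motion=[
    {"x":0.001,"y":0,"z":0,"roll":0,"fingers":0},
    {"x":0,"y":0,"z":0,"roll":0,"fingers":0},
  ],
)

```text
clock: 9.5
eef_pos: [0.486, 0.3273, 0.063]
tool_rot: [-0.416, 0.548, 0.421, 0.59]
ft_force: [0.1, 0.0, 1.5]
grip_width: 0.0089
```

```bash
python3 -c "
from h import *
rel(0,0,.063)
c=cam('scene');g=cv2.resize(c['frame'][180:250,190:280,::-1],None,fx=8,fy=8,interpolation=2)
cv2.imwrite('pics/v10.png',g)"
```

```text
clock 9.5 tcp [0.486  0.3273 0.063 ] unit [-0.0011  0.0047] down [ 0.044  0.04  -0.998] tool y [-0.954  0.299 -0.03 ] j [ 0.59  0.49 -0.1   0.93  0.01 -0.68] w 0.0089 F [0.1 0.  1.5]
target [0.48656174 0.32246794 0.063     ] tool shift [-0.0001 -0.002  -0.0044] roll (tool) 1.3703 jaw yaw in unit 168.51263277420495
```

View pics/v10.png

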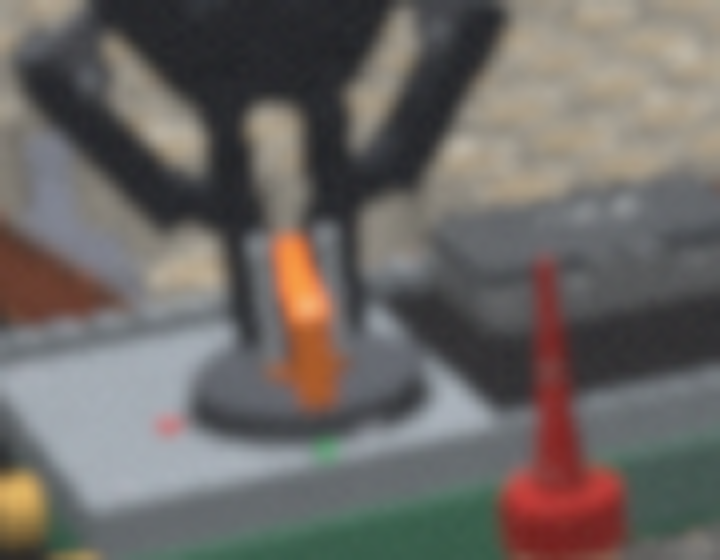

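arm_command(
  motion=[
    {"x":0,"y":0,"z":0,"roll":0,"fingers":0.35},
    {"x":0,"y":0,"z":0,"roll":0,"fingers":0.35},
    {"x":0,"y":0,"z":0,"roll":0,"fingers":0.35},
    {"x":-0.01,"y":0,"z":0,"roll":0,"fingers":0.35},
    {"x":-0.03,"y":0,"z":0,"roll":0,"fingers":0.35},
    {"x":-0.03,"y":0,"z":0,"roll":0,"fingers":0.35},
    {"x":-0.03,"y":0,"z":0,"roll":0,"fingers":0.35},
    {"x":-0.01,"y":0.04,"z":0.01,"roll":0,"fingers":0.35},
    {"x":0,"y":0.04,"z":0.01,"roll":0,"fingers":0.35},
    {"x":0,"y":0.04,"z":0.01,"roll":0,"fingers":0.35},
    {"x":0,"y":0.03,"z":0,"roll":0,"fingers":0.35},
    {"x":0,"y":0,"z":0,"roll":0,"fingers":0.35},
  ],
)

```text
clock: 10.55
eef_pos: [0.3461, 0.3955, 0.1773]
tool_rot: [-0.415, 0.549, 0.419, 0.592]
ft_force: [0.7, 0.3, -1.0]
grip_width: 0.0299
```

```bash
python3 -c "
from cm import *
rel(0,0,.063)
c=cam('top','t11.png');f=c['frame'][185:355,140:270,::-1];g=cam('scene','s11.png')['frame'][150:280,170:320,::-1]
cv2.imwrite('pics/v11.png',np.hstack([cv2.resize(f,(390,510)),cv2.resize(g,(410,510))]))"
```

```text
clock 10.55 tcp [0.3461 0.3955 0.1773] unit [-0.1472  0.0582] down [ 0.046  0.039 -0.998] tool y [-0.952  0.304 -0.032] j [ 0.86  0.27 -0.1   1.14 -0.01 -0.41] w 0.0299 F [ 0.7  0.3 -1. ]
target [0.48656174 0.32246794 0.063     ] tool shift [ 0.1176 -0.1523 -0.033 ] roll (tool) 1.3648 jaw yaw in unit 168.19987680387757
```

View pics/v11.png

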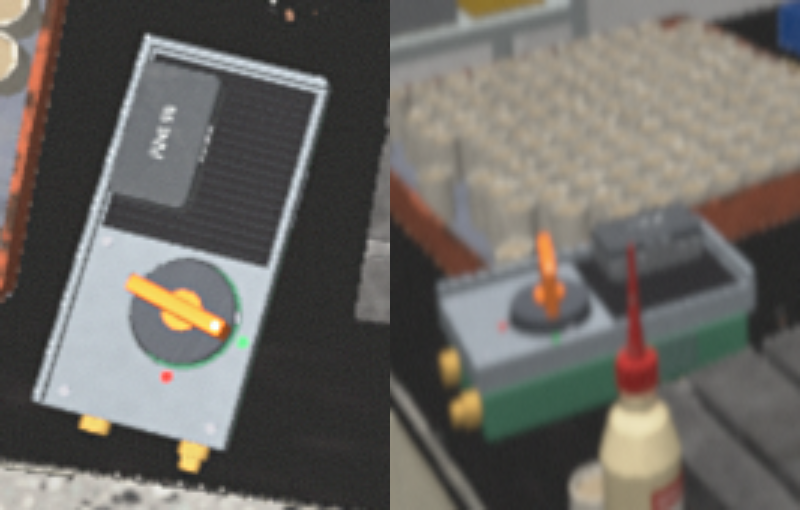

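View pics/t11.png

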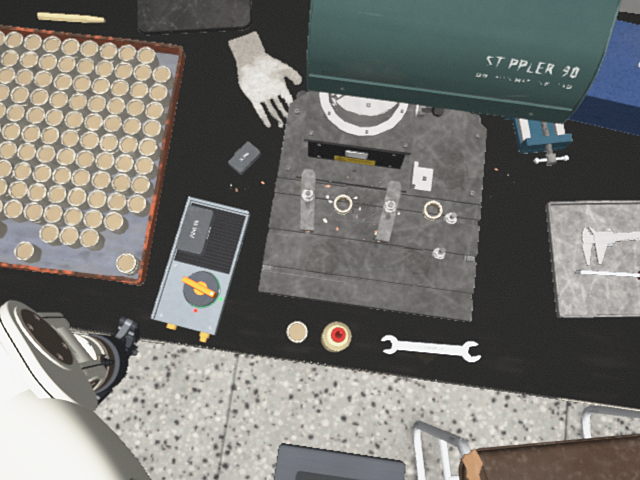

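```bash
python3 -c "
from cm import *
c=cam('top')
a,b=up(131,281,.0855,c),up(223,328,.0855,c);print(a,b,'len',np.linalg.norm(a-b),'turn',np.arctan2(*(a-b)[::-1]))
P=[up(*p,.073,c) for p in((150,62),(221,78),(184,207),(110,190))];print(np.mean(P,0))
from workcell import job_done
job_done()"
```

```text
[0.007  0.0297] [-0.0064 -0.0293] len 0.06050256192922743 turn 1.3474662457997353
[0.098275 0.03775 ]
the job is handed in; nothing more can be done
```

I finished the task and handed it in at about 10.6 s on the robot's clock. The hand-in reports no verdict, so what follows rests on my own last checks.

- **Case:** I pushed the larger case, the one on the deck, about 93 mm along the deck with the fingers low behind it. It now lies wholly on the mat with its centre at unit (0.098, 0.038) m. It looked unchanged after the cover was worked.
- **Cover:** I gripped the orange handle and pressed down to the lower stop. I then turned it anticlockwise until the twist moment rose at its stop.
    - **Turn:** the final picture gives 1.35 rad.
    - **Lift:** the gripper stopped about 10 mm above its grasp height when the cover rose. The cover stands proud of the deck in the pictures.
- **Bystanders:** the bottle, spanner and bush sit at the same pixels as at the start, and the arm is clear of everything.

Four readings were off along the way:

- My first corner and edge picks from the scene camera disagreed with the top view by up to 13 mm. I probably picked the lower edge of the deck. A later check of the handle outline in that camera agreed to about a pixel.
- The handle gripped about 3 mm further to the left than I had measured it. The tool also tilted by about 3 degrees. Side forces stayed small.
- Early in the turn (up to about 0.1 rad) the cover crept up by about 1 mm, to roughly 6 mm pressed. I pressed it back to its lower stop before going on.
- I briefly pulled the cover against its upper stop with about 34 N, then relaxed it before letting go.

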